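# Oven trip check and key re-arm at the bakery bench

## Task

Do the oven's safety-trip check: press the test button until the lever drops, then lift the lever back until it stays up. Then take the key with the square grip from the wooden key block, push it fully home in the key station's lock (it is stiff over two sticky pins), turn it a quarter turn clockwise to its stop and finish while still gripping it and holding it turned, because the lock springs back when let go. Leave the other key (round grip) in its block and knock nothing else about.

Things in the scene. Friction and masses are not known exactly. Their poses are not given: they have to be found in the camera images.
- trip_unit: Trip unit: grey fixed case 130 (x) x 150 (y) x 60 mm high on the bench with an aluminium top plate, carrying the test button on its right half (-y) and the black drop lever on its left half (+y). Origin: centre of its underside; own -x is its front, towards the robot; z up. May stand to the left or right of the key block.
- button_top (a point): Centre of the top of the test button, a plain grey round cap of 26 mm diameter that stands 28 mm above the unit's top plate. It is pressed straight down, 75 mm to the right (-y of the unit) of the lever. A rim ring round its foot is 4 mm high.
- test_button (a joint): Travel of the test button in m: 0 released, 0.008 fully down. Springy: 1.4 N to start, 4.6 N fully down. The lever is tripped when the button is about 5 mm down; press it to the bottom.
- lever_pivot (a point): Point on the hinge axis of the drop lever, 7 mm above the unit's top plate, fixed to the unit (unit frame: x +20 mm, y +35 mm, z 67 mm). The axis runs along the unit's y. Two steel cheeks, 30 mm wide over all along y, stand 14 mm above the plate beside it.
- lever_tip (a point): Centre of the lever's black cross-bar, a cylinder of 16 mm diameter and 24 mm length along the unit's y, 55 mm from the pivot. Below it is the flat bar of the lever, 14 mm wide (y) and 7 mm thick.
- trip_lever (a joint): Angle of the drop lever in rad: 0 = up, 0.25 rad past upright towards the unit's +x, where it stays by its own weight; 0.25 = upright; 1.0 = dropped, leaning 0.75 rad from upright to the unit's -x. About 60 g, moves freely and falls to the side it leans to, so carrying it past upright is enough (button out); pushed level from in front, it may jam.
- key_block: Wooden block 150 (x) x 50 (y) x 36 mm high, fixed to the bench, with two slots 37.5 mm either side of its centre along its x; each holds one upright key. Origin: centre of its underside. Which key is in which slot varies.
- key: The lock's key, upright in the block, blade down: black square-cornered grip 36 mm wide (own x), 10 thick (y), 38 tall on a steel blade 14 wide (x), 5 thick (y), 26 long with tapered tip. Origin: centre of the blade's tip; z up: blade 0 to 26 mm, grip 26 to 64. The grip's flat underside rests on the block, and on the lock's face when home. Same after a half turn. About 50 g (varies).
- other_key: The other key, to be left in the block: round black grip of 36 mm diameter and 10 mm thickness on a blade too wide for the lock. Total height 66 mm, same origin and axes as the key.
- key_station: Key station: grey fixed case 110 x 110 x 60 mm high with a round steel lock (48 mm diameter) in the middle of its top, whose face stands 66 mm above the bench. Origin: centre of its underside. May stand to the left or right of the key block.
- keyhole (a point): Centre of the keyhole's mouth on the lock's face, turning with the lock: x along the slot, z up. Slot 15.5 (x) by 6.5 mm (y), 2.5 mm chamfer at the mouth, deep enough for the whole blade. Two spring pins, one at each narrow end, 10 and 18 mm deep, make it stick, up to some 12 N: twist to and fro a little and push again. Fully home: key tip 26 mm below this point.
- lock_plug (a joint): Turn of the lock in rad: 0 = rest, grows clockwise seen from above, stop at 1.5. A spring brings it back when let go: about 0.05 N m at rest to 0.21 N m at the stop. The key has about 0.15 rad of play in the slot, so the key turns a little more than the lock.
- seed_jar: Glass jar, 60 mm diameter, 85 mm high; bystander. Origin: centre of underside.
- steel_cup: Steel cup, 68 mm diameter, 70 mm high; bystander. Origin: centre of underside.
- shaker: White shaker, 44 mm diameter, 90 mm high; bystander. Origin: centre of underside.
Mind the look-alikes: they are no part of the job. What is shaped like the key but turquoise is not meant.

How it is judged:
By the outcome, as a careful person would: the job done as asked, in the order asked, and still so for the second after the job is handed in, while the arm keeps its last pose, push and grip.
It also fails if it takes over 72 s, if anything falls off the work surface, if the arm or the gripper's body presses on something with over 40 N, if the wrist force passes 120 N, or if a joint passes its speed limit or range.

## Robot

A 7-joint arm with a two-finger parallel gripper is mounted at the origin on the work surface. World frame = base frame: x ahead of the robot, y to its left, z up, the work surface at z = 0. Lengths are in mm, angles in rad, forces in N, time in s.
With the tool pointing down it reaches from about 400 to 875 mm from the base axis. Payload 4.4 kg.
Tool frame: the origin (TCP) lies at the very end of the fingers, on their centre line; the grasp point (between the pads) lies 19 mm behind it; y points along the fingers, z is the direction in which the jaws open and shut, and the axes are right-handed (so a half turn about y gives the same grasp; the last joint's range is limited). The gripper opens to 85 mm and grips with 20 to 120 N. Pads are 22 mm wide; open, the fingers measure 114 mm over their backs; the gripper's body (76 mm by 85 mm) begins 54 mm behind the grasp point. The pads swing forward as they close: fully open they stand 13 mm farther back than shut.
Start: joints at [-1.29, 0.628, 0.038, 1.517, -0.027, 0.996, -0.02], TCP at [220.904, 611.326, 200.313] pointing down, gripper open.
Joint ranges: [-3.06, 3.06], [-0.37, 2.12], [-1.25, 1.32], [0.18, 2.47], [-1.1, 4.24], [0.23, 1.98], [-2.94, 2.94]. Speed limits (rad/s): [2.57, 2.57, 3.14, 3.14, 3.14, 3.14, 3.14].

## Interface

Orientations are given as [roll, pitch, yaw] about the fixed x, y, z axes, in that order (R = Rz(yaw) Ry(pitch) Rx(roll)).
In Python, from cell import * gives the robot as it stands.
- The arm moves only by the tool apply_moves, never from a script. Its argument "targets" is a list of rows, each a list of 6 numbers: the shift along the tool's x, y, z in units of 40 mm (1.0 is 40 mm), then the turn, a rotation vector about the tool's x, y, z in units of 8 degrees (1.0 is 8 degrees). A call has 1 to 12 rows; each row shifts and turns the commanded pose from where the row before left it, along the tool's axes as they then stand; what a row does not reach is not made up. A row lasts 1/8 s, in which the tool goes at most 62.5 mm and 10.7 degrees, less where a joint would pass 70% of its speed; a pose out of reach is approached as far as the arm can. A call is refused whole if a number of a shift passes 1 or a number of a turn 1, either way. A call with a gripper value outside its range is refused whole. "jaw" is the gripper command: -1 is shut, 1 is fully open, values between are in proportion, set as the call begins (left out, the last holds). The fingers move at their own pace and stop on an object; the grip force is fixed at half the most. Time passes only in rows, so rows that do not move let the fingers close. It gives the time, the measured TCP pose, the force and the opening at its end, in the units of the state.
- read_state(): the state, without advancing time (a new reading comes with each control period).
- get_image(name): name is "scene" or "side" or "wrist"; returns the picture (400x640x3 uint8, red, green, blue); there is no depth.
- calibration(name): a dict with "fx", "fy", "cx", "cy" (pixels), "world_from_camera" (4x4, takes a point from camera to world coordinates). Camera axes: x right, y down, z forward; pixel columns grow to the right and rows downward; lengths in mm; the calibration is good to about 2 mm. The wrist camera is an equidistant fisheye: a pixel r from the principal point sees the ray r / f radians off the axis. A picture is of the moment at which its call begins: read the wrist's pose just before it. calibration takes no time and is no camera call; for the wrist camera it gives the pose at the moment of the call.
- finish_job(): hands the job in, once; it reports no verdict.
The state is a dict: "clock": time; "qpos": joint angles; "qd": joint speeds; "tau": joint torques, N m; "eef_pos": TCP position; "tool_rot": TCP orientation; "force": force on the tool from outside, world axes, zero at the start; "torque": the same for the moment, N m; "width": finger opening in mm.
Only numpy, scipy, OpenCV 4.12 (cv2) and the standard library are available. Lean on these libraries where they do the work, as an engineer would, in place of code of your own. Each camera call takes 0.05 s, during which the arm holds its last target. There are 200 camera calls.

## Working session

There is one attempt and no reset: what is moved stays moved. The work goes in short steps, Python scripts to look and compute and a tool call to move; the robot and the scene stay as the last step left them, time stands still between calls to the robot, and variables do not carry over. Pictures are saved under pics/ and viewed, about 8 in all and at most 12, crops included, and the job is handed in when it is done.

Besides the shell and the picture viewer there is one more tool, called after "Emit:" by a JSON object that holds its "fn" and its "kwargs", one argument or row to a line. apply_moves: Moves the arm, as the interface text tells. Its arguments: {"type":"object","properties":{"targets":{"type":"array"},"jaw":{"type":"number"}},"required":["targets"]}

```bash
ls; mkdir -p pics
python3 - <<'E'
from cell import *
import cv2,numpy as np
s=read_state();print({k:np.round(v,3) for k,v in s.items()})
a=get_image("scene");b=get_image("side")
for n in("scene","side"):
    c=calibration(n);print(n,c)
cv2.imwrite("pics/scene.png",a[:,:,::-1]);cv2.imwrite("pics/side.png",b[:,:,::-1])
E
```

```text
pics
{'clock': np.float64(0.0), 'qpos': array([-1.29 ,  0.629,  0.038,  1.518, -0.027,  0.996, -0.02 ]), 'qd': array([-0.001, -0.001, -0.   , -0.   , -0.001,  0.001, -0.   ]), 'tau': array([-1.0000e-03, -5.6339e+01,  1.2260e+00, -1.9344e+01,  1.1000e-02,
        1.1000e-02,  0.0000e+00]), 'eef_pos': array([220.644, 610.671, 199.394]), 'tool_rot': array([-1.573,  0.   , -0.347]), 'force': array([-0.013,  0.39 , -0.424]), 'torque': array([-0.076, -0.021,  0.011]), 'width': np.float64(85.537)}
scene {'fx': 447.7068968818416, 'fy': 447.7068968818416, 'cx': 327.37957493991365, 'cy': 199.7471241537522, 'world_from_camera': array([[ 3.89235555e-01,  4.97278430e-01, -7.75377228e-01,
         1.31713479e+03],
       [ 9.20896500e-01, -2.29358552e-01,  3.15189292e-01,
        -3.29696654e+02],
       [-2.11025619e-02, -8.36725055e-01, -5.47216469e-01,
         6.46261663e+02],
       [ 0.00000000e+00,  0.00000000e+00,  0.00000000e+00,
         1.00000000e+00]])}
side {'fx': 484.6748044418664, 'fy': 484.6748044418664, 'cx': 321.40245323120024, 'cy': 197.67697578762443, 'world_from_camera': array([[ 9.10274447e-01, -2.64963177e-01,  3.18111531e-01,
         1.88613904e+02],
       [-4.13310936e-01, -5.37112975e-01,  7.35311990e-01,
        -8.03034214e+02],
       [-2.39687699e-02, -8.00814690e-01, -5.98432395e-01,
         7.38868021e+02],
       [ 0.00000000e+00,  0.00000000e+00,  0.00000000e+00,
         1.00000000e+00]])}
```

View pics/scene.png

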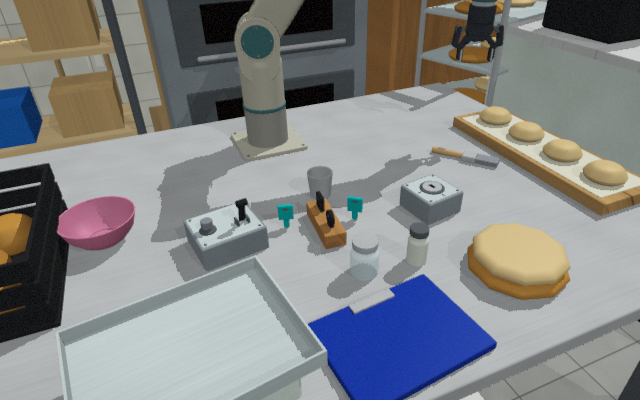

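View pics/side.png

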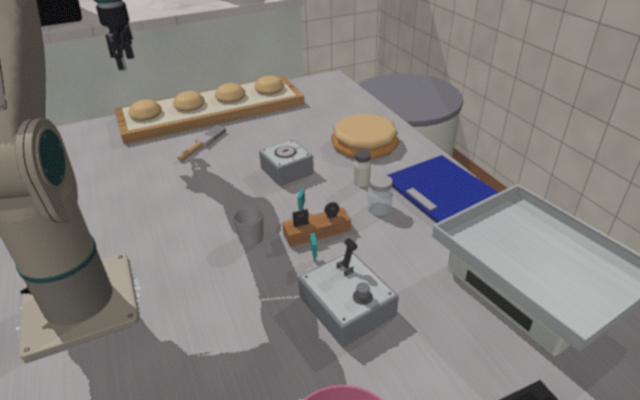

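The scene shows the trip unit around (227,235), the key block around (326,222) and the key station around (432,197). In the side view they are at (348,297), (317,226) and (286,160). I'll enlarge both for exact pixels.

Run:
```python
import cv2,numpy as np
a=cv2.imread("pics/scene.png")[160:280,180:480];b=cv2.imread("pics/side.png")[130:350,220:410]
a=cv2.resize(a,None,fx=2.6,fy=2.6,interpolation=3)
cv2.imwrite("pics/c1.png",a)
cv2.imwrite("pics/c2.png",cv2.resize(b,None,fx=2.7,fy=2.7,interpolation=3))
```

```text
(no output)
```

View pics/c1.png

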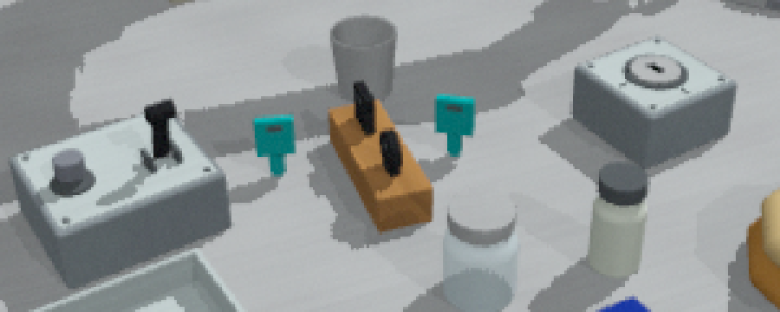

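View pics/c2.png

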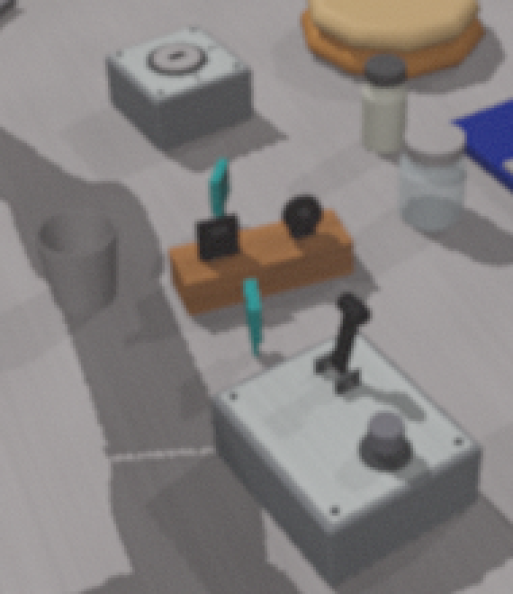

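```bash
cat > h.py <<'E'
from cell import *
import cv2,numpy as np
from scipy.spatial.transform import Rotation as Ro
def ray(n,p,c=None):
    c=c or calibration(n);T=np.array(c["world_from_camera"])
    x=np.array([(p[0]-c["cx"])/c["fx"],(p[1]-c["cy"])/c["fy"]])
    if n=="wrist":
        r=np.hypot(*x);d=np.r_[x/max(r,1e-9)*np.sin(r),np.cos(r)]
    else: d=np.r_[x,1];d/=np.linalg.norm(d)
    return T[:3,3],T[:3,:3]@d
def atz(n,p,z,c=None):
    o,d=ray(n,p,c);return o+d*(z-o[2])/d[2]
def tri(p,q):
    o1,d1=ray("scene",p);o2,d2=ray("side",q)
    t=np.linalg.lstsq(np.c_[d1,-d2],o2-o1,rcond=None)[0]
    a=o1+t[0]*d1;b=o2+t[1]*d2
    return (a+b)/2,np.linalg.norm(a-b)
def st():
    s=read_state();print(*[f"{k}={np.round(s[k],3).tolist()}" for k in("clock","qpos","eef_pos","tool_rot","force","torque","width")]);return s
E
python3 - <<'E'
from h import *
S=lambda u,v:(180+u/2.6,160+v/2.6)
D=lambda u,v:(220+u/2.7,130+v/2.7)
for n,a,b in [("button z88",(69,155),(386,424)),("levertip",(159,110),(352,306)),("sq grip",(364,107),(217,238)),("round",(390,152),(302,216)),("lock 66",(656,70),(177,58)),
 ("jar top",(482,207),(435,140)),("shaker top",(623,175),(385,68)),("cup rim",(363,40),(78,235))]:
    P,e=tri(S(*a),D(*b));print(n,P.round(1),round(e,1))
for n,a in [("t1",(26,158)),("t2",(66,219)),("t3",(209,171))]: print(n,atz("scene",S(*a),60).round(1))
for n,a in [("t1",(233,396)),("t3",(458,441)),("t2",(335,510)),]: print("side",n,atz("side",D(*a),60).round(1))
for a in [(658,40),(717,77),(654,106),(591,71)]: print("st",atz("scene",S(*a),60).round(1))
for a in [(330,108),(378,205),(432,188)]: print("blk",atz("scene",S(*a),36).round(1))
for a in [(170,257),(191,275),(342,214),(353,240)]: print("blk side",atz("side",D(*a),36).round(1))
for a in [(642,67),(668,73)]: print("slot",atz("scene",S(*a),66).round(1))
for a in [(165,61),(188,54)]: print("slotside",atz("side",D(*a),66).round(1))
E
```

```text
button z88 [ 490.8 -277.2   87.6] 4.6
levertip [ 506.3 -199.3  121.7] 0.8
sq grip [478.6  -8.9  54.5] 2.8
round [554.2 -14.8  55. ] 1.6
lock 66 [547.7 261.8  62.8] 3.4
jar top [690.2   3.1  82.9] 7.5
shaker top [704.5 121.1  87.2] 6.8
cup rim [373.6  34.   62. ] 0.7
t1 [ 436.3 -307.6   60. ]
t2 [ 536.2 -290.8   60. ]
t3 [ 521.1 -167.4   60. ]
side t1 [ 418.5 -187.1   60. ]
side t3 [ 540.6 -292.8   60. ]
side t2 [ 438.5 -309.3   60. ]
st [495. 301.  60.]
st [576.5 311.6  60. ]
st [593.7 230.   60. ]
st [517.6 210.2  60. ]
blk [438.6 -27.5  36. ]
blk [595.2 -43.3  36. ]
blk [592.7   8.2  36. ]
blk side [441.4   4.5  36. ]
blk side [448.8 -24.6  36. ]
blk side [596.6  -6.9  36. ]
blk side [588.9 -42.8  36. ]
slot [539.8 252.   66. ]
slot [559.1 268.   66. ]
slotside [532.9 253.6  66. ]
slotside [558.1 255.8  66. ]
```

Emit:
{"fn": "apply_moves", "kwargs": {
  "targets": [
    [0.81,0,-0.4,0,0,0],
    [0.81,0,-0.4,0,0,0],
    [0.81,0,-0.4,0,0,0],
    [0.81,0,-0.4,0,0,0],
    [0.81,0,-0.4,0,0,0],
    [0.81,0,-0.4,0,0,0],
    [0.81,0,-0.4,0,0,0],
    [0.81,0,-0.4,0,0,0],
    [0.81,0,-0.4,0,0,0],
    [0.81,0,-0.4,0,0,0],
    [0.81,0,-0.4,0,0,0],
    [0.81,0,-0.4,0,0,0]
  ],
  "jaw": -1
}}

```text
clock: 1.6
eef_pos: [521.7, 297.5, 199.9]
tool_rot: [-1.571, 0.001, -0.347]
force: [0.4, -0.3, 0.2]
width: -0.1
```

```bash
cat >> h.py <<'E'
def look(f,crop=None,k=1):
    c=calibration("wrist");im=get_image("wrist")[:,:,::-1]
    np.save("pics/"+f+".npy",c,allow_pickle=True)
    if crop: im=im[crop[1]:crop[3],crop[0]:crop[2]]
    cv2.imwrite("pics/"+f+".png",cv2.resize(im,None,fx=k,fy=k,interpolation=3))
def delta(p,yaw):  # shift (units) in the tool's present axes to reach TCP p, and turn to yaw
    s=read_state();R=Ro.from_euler("xyz",s["tool_rot"]).as_matrix()
    G=Ro.from_euler("xyz",[-np.pi/2,0,yaw]).as_matrix()
    print("shift",(R.T@(np.array(p)-s["eef_pos"])/40).round(2),"turn",(np.degrees(Ro.from_matrix(R.T@G).as_rotvec())/8).round(2))
E
python3 - <<'E'
from h import *
st();look("w1")   # station close by
E
```

```text
clock=1.6 qpos=[-0.592, 0.557, 0.043, 1.662, -0.029, 0.924, 0.686] eef_pos=[521.728, 297.547, 199.889] tool_rot=[-1.571, 0.001, -0.347] force=[0.436, -0.326, 0.174] torque=[-0.005, 0.041, -0.004] width=-0.074
```

View pics/w1.png

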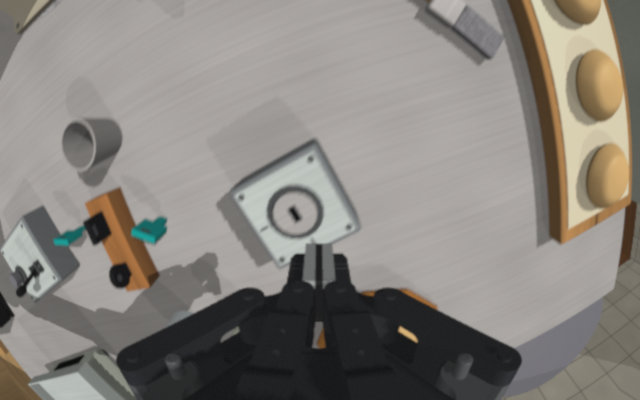

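The wrist view shows the station, with its lock at (294,212), a dark slot slanting from about (290,207) to (299,218), and screws at (240,191), (309,158), (346,224) and (280,261).

Run:
```python
from h import *
c=np.load("pics/w1.npy",allow_pickle=True).item();im=cv2.imread("pics/w1.png",0)
W=[atz("wrist",p,60,c) for p in [(240,191),(309,158),(346,224),(280,261)]]
print(np.round(W,1)[:,:2].tolist(),"mean",np.mean(W,0).round(1))
e=[W[1]-W[0],W[2]-W[1],W[3]-W[2],W[0]-W[3]];print([round(float(np.arctan2(v[1],v[0])),3) for v in e])
r=im[198:228,280:310];print(r[::1,::1][4:26,4:26])
ys,xs=np.nonzero(r<75);P=np.array([atz("wrist",(x+280,y+198),66,c)[:2] for x,y in zip(xs,ys)])
print(len(P),P.mean(0).round(1));C=np.cov(P.T);w,v=np.linalg.eigh(C);print(np.sqrt(w*12).round(1),np.arctan2(v[1,1],v[0,1]))
for n,p,z in[("button",None,0)]:pass
```

```text
[[506.0, 213.0], [498.4, 295.2], [580.5, 307.9], [599.1, 221.7]] mean [546.  259.5  60. ]
[1.663, 0.153, -1.359, -3.048]
[[169 169 169 169 169 169 169 170 170 169 169 169 170 171 171 172 172 173
  172 173 172 172]
 [169 169 170 170 170 170 170 169 168 165 162 163 169 172 172 173 173 172
  172 171 171 170]
 [169 169 169 169 170 169 166 164 157 153 151 155 165 170 172 172 172 171
  170 170 169 169]
 [170 170 170 170 168 164 158 151 142 135 136 145 159 167 171 171 171 170
  169 168 168 168]
 [170 171 170 168 162 152 140 129 119 113 118 135 152 162 168 169 170 169
  168 168 168 169]
 [170 170 169 163 150 135 117  98  88  87 100 123 142 155 163 167 168 168
  168 168 169 170]
 [171 170 166 155 134 111  89  69  58  64  84 111 131 144 155 163 167 169
  169 170 171 171]
 [172 169 162 147 123  91  65  45  38  46  68  96 118 133 148 160 167 170
  171 171 172 172]
 [171 169 160 144 122  91  59  36  26  31  53  78 102 122 139 156 165 171
  172 172 172 172]
 [172 169 160 145 125  99  68  43  27  23  39  59  84 110 130 149 161 168
  172 172 171 171]
 [173 170 164 151 133 111  85  62  40  22  27  46
[... 414 characters left out ...]
]
 [168 168 170 171 169 165 154 138 115  89  63  37  22  28  47  74 100 124
  145 160 168 170]
 [170 172 172 172 173 169 161 147 126 104  80  53  31  21  43  67  96 123
  146 162 168 168]
 [172 172 173 173 171 170 166 154 139 121 100  73  45  43  60  82 107 132
  153 164 167 167]
 [173 173 173 172 171 172 169 161 149 136 117  93  70  75  92 108 124 144
  159 166 167 167]
 [172 171 171 170 171 172 170 166 160 147 130 110 100 106 120 134 145 156
  163 167 168 167]
 [171 171 171 171 172 172 172 171 166 156 140 127 126 133 144 153 160 164
  167 167 167 167]
 [170 171 172 172 173 173 174 173 170 161 150 144 147 154 160 164 165 167
  168 168 167 168]]
62 [548.1 260.4]
[ 5.1 14.7] -2.98803307412791
```

Emit:
{"fn": "apply_moves", "kwargs": {
  "targets": [
    [0.28,0,-0.92,0,0,0],
    [0.28,0,-0.92,0,0,0],
    [0.28,0,-0.92,0,0,0],
    [0.28,0,-0.92,0,0,0],
    [0.28,0,-0.92,0,0,0],
    [0.28,0,-0.92,0,0,0],
    [0.28,0,-0.92,0,0,0]
  ]
}}

```text
clock: 2.52
eef_pos: [507.0, 28.6, 200.1]
tool_rot: [-1.571, 0.0, -0.347]
force: [-0.1, 0.6, -0.3]
width: 0.0
```

Run:
```python
from h import *
st();look("w2")   # block close by
```

```text
clock=2.525 qpos=[-0.151, 0.427, 0.056, 1.909, -0.032, 0.807, 1.146] eef_pos=[507.017, 28.569, 200.084] tool_rot=[-1.571, 0.0, -0.347] force=[-0.101, 0.647, -0.33] torque=[-0.004, -0.02, -0.029] width=0.026
```

View pics/w2.png

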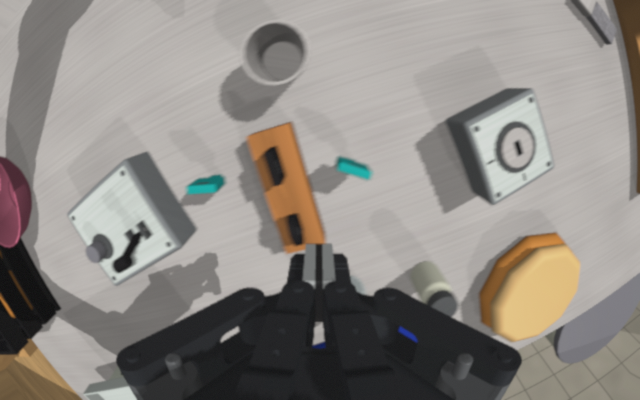

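The block is in the middle of this view, with the square key at about (271,168), the round key at (294,229) and the turquoise decoys at (205,185) and (354,168). The trip unit is on the left, with the button at (97,247), the lever bar at (122,265) and screws at (123,173), (177,241), (118,279) and (73,217).

Run:
```python
from h import *
c=np.load("pics/w2.npy",allow_pickle=True).item()
W=np.array([atz("wrist",p,60,c) for p in [(123,173),(177,241),(118,279),(73,217)]]);print(W.round(1),W.mean(0))
print("button",atz("wrist",(95,247),88,c),"tip",atz("wrist",(122,266),120,c))
for p in [(205,185),(354,168)]: print("decoy",atz("wrist",p,45,c).round(0))
for p in [(250,142),(292,124),(323,238)]: print("blk",atz("wrist",p,36,c).round(1))
print("sq",atz("wrist",(271,168),60,c))
delta([490,-278,110],0.157)
```

```text
[[ 418.4 -188.4   60. ]
 [ 520.7 -158.6   60. ]
 [ 544.2 -287.9   60. ]
 [ 436.9 -311.    60. ]] [ 480.03407407 -236.47753353   60.        ]
button [ 483.80594855 -265.55709174   88.        ] tip [ 509.65828212 -204.2216089   120.        ]
decoy [473. -98.  45.]
decoy [513.  67.  45.]
blk [447.6 -31.1  36. ]
blk [445.9  19.8  36. ]
blk [584.    6.1  36. ]
sq [479.89596589 -14.53673022  60.        ]
shift [ 2.21  2.29 -7.16] turn [ 0.03 -3.66 -0.01]
```

Emit:
{"fn": "apply_moves", "kwargs": {
  "targets": [
    [0.27,0.1,-0.9,0,0,0],
    [0.27,0.1,-0.9,0,0,0],
    [0.27,0.1,-0.9,0,0,0],
    [0.27,0.1,-0.9,0,0,0],
    [0.27,0.1,-0.9,0,0,0],
    [0.27,0.1,-0.9,0,0,0],
    [0.27,0.1,-0.9,0,0,0],
    [0.27,0.1,-0.8,0,0,0],
    [0,0.1,0,0,-0.92,0],
    [0,0.1,0,0,-0.92,0],
    [0,0.1,0,0,-0.92,0],
    [0,0.1,0,0,-0.9,0]
  ]
}}

```text
clock: 4.08
eef_pos: [492.0, -266.4, 151.8]
tool_rot: [-1.57, 0.001, 0.168]
force: [-0.1, 0.4, 0.4]
width: 0.3
```

Run:
```python
from h import *
st();delta([488,-276,80],0.157);look("w3",(200,100,500,340),2)
```

```text
clock=4.075 qpos=[0.5, 0.559, -0.081, 1.823, 0.062, 0.762, 2.125] eef_pos=[492.02, -266.39, 151.83] tool_rot=[-1.57, 0.001, 0.168] force=[-0.095, 0.415, 0.411] torque=[0.02, 0.013, -0.022] width=0.259
shift [-0.14  1.8  -0.22] turn [-0.    0.08 -0.  ]
```

View pics/w3.png

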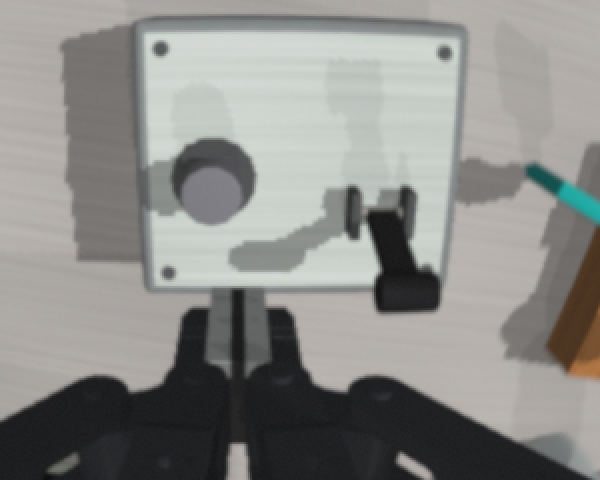

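The button cap is at crop (211,195), which is pixel (305.5,197.5). The lever is up, with its bar at crop (408,290), pixel (404,245).

Run:
```python
from h import *
c=np.load("pics/w3.npy",allow_pickle=True).item();c=c
f=lambda u,v:(200+u/2,100+v/2)
print("button",atz("wrist",f(211,195),88,c).round(1),"tip",atz("wrist",f(408,288),122,c).round(1))
W=np.array([atz("wrist",f(*p),60,c) for p in [(160,48),(445,52),(168,272),(427,272)]]);print(W.round(1),W.mean(0))
delta(np.r_[atz("wrist",f(211,195),88,c)[:2],84],0.157)
```

```text
button [ 490.6 -277.8   88. ] tip [ 503.4 -200.2  122. ]
[[ 438.3 -309.4   60. ]
 [ 417.1 -186.8   60. ]
 [ 540.7 -291.7   60. ]
 [ 520.9 -168.5   60. ]] [ 479.24810217 -239.09322391   60.        ]
shift [-0.07  1.68 -0.28] turn [-0.01  0.11 -0.01]
```

Emit:
{"fn": "apply_moves", "kwargs": {
  "targets": [
    [-0.07,0.3,-0.28,0,0,0],
    [0,0.5,0,0,0,0],
    [0,0.5,0,0,0,0],
    [0,0.3,0,0,0,0],
    [0,0.1,0,0,0,0],
    [0,0.08,0,0,0,0]
  ]
}}

```text
clock: 4.88
eef_pos: [491.6, -278.5, 81.2]
tool_rot: [-1.571, -0.0, 0.164]
force: [0.5, 0.1, 0.1]
width: 0.1
```

Emit:
{"fn": "apply_moves", "kwargs": {
  "targets": [
    [0,0.05,0,0,0,0],
    [0,0.05,0,0,0,0],
    [0,0,0,0,0,0],
    [0,0,0,0,0,0]
  ]
}}

```text
clock: 5.38
eef_pos: [491.4, -278.3, 77.3]
tool_rot: [-1.571, -0.0, 0.164]
force: [0.2, -0.6, -0.4]
width: -0.1
```

Run:
```python
from h import *
st();look("w4",(200,100,500,340),1.5)
b=get_image("side")[180:350,240:440,::-1];a=cv2.imread("pics/w4.png")
b=cv2.resize(b,(424,360),interpolation=3);cv2.imwrite("pics/m4.png",np.hstack([a[:,:376],b]))
```

```text
clock=5.375 qpos=[0.511, 0.673, -0.07, 1.868, 0.077, 0.603, 2.128] eef_pos=[491.383, -278.334, 77.272] tool_rot=[-1.571, -0.0, 0.164] force=[0.246, -0.599, -0.362] torque=[0.033, 0.022, 0.049] width=-0.066
```

View pics/m4.png

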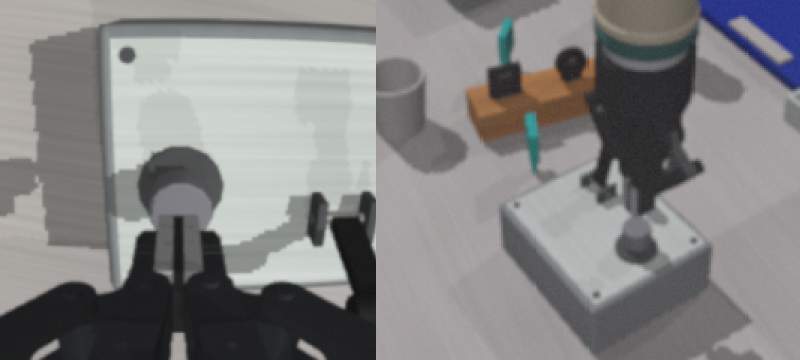

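Run:
```python
from h import *
def proj(n,P):
    c=calibration(n);T=np.array(c["world_from_camera"]);p=T[:3,:3].T@(np.array(P)-T[:3,3])
    if n=="wrist":
        r=np.hypot(p[0],p[1]);t=np.arctan2(r,p[2]);return np.array([c["cx"]+c["fx"]*t*p[0]/r,c["cy"]+c["fy"]*t*p[1]/r])
    return np.array([c["fx"]*p[0]/p[2]+c["cx"],c["fy"]*p[1]/p[2]+c["cy"]])
s=read_state();e=s["eef_pos"];print(calibration("wrist")["world_from_camera"])
for n,P in[("tcp",e),("up20",e+[0,0,20]),("btn88",[490.6,-277.7,88]),("btn80",[490.6,-277.7,80])]:
    w=proj("wrist",P);q=proj("side",P)
    print(n,((w-[200,100])*1.5).round(),((q-[240,180])*2.12+[376,0]).round())
```

```text
[[-1.63408218e-01  9.37903972e-01  3.05996558e-01  4.13429579e+02]
 [ 9.86558388e-01  1.55521724e-01  5.01551570e-02 -2.91710129e+02]
 [-5.48391293e-04  3.10079236e-01 -9.50710559e-01  2.49896856e+02]
 [ 0.00000000e+00  0.00000000e+00  0.00000000e+00  1.00000000e+00]]
tcp [179. 202.] [636. 234.]
up20 [179. 224.] [636. 218.]
btn88 [181. 212.] [635. 225.]
btn80 [181. 203.] [635. 231.]
```

The side and wrist views show the fingertips only just reaching the cap, and the force is about zero, so the real tips sit higher than the TCP suggests. I'll keep going down gently and watch the force.

Emit:
{"fn": "apply_moves", "kwargs": {
  "targets": [
    [0,0.05,0,0,0,0],
    [0,0.05,0,0,0,0],
    [0,0.05,0,0,0,0],
    [0,0,0,0,0,0]
  ]
}}

```text
clock: 5.98
eef_pos: [491.1, -278.2, 70.8]
tool_rot: [-1.57, 0.0, 0.164]
force: [-0.3, -0.5, 0.1]
width: -0.1
```

Run:
```python
from h import *
st()
```

```text
clock=5.975 qpos=[0.51, 0.683, -0.069, 1.872, 0.078, 0.59, 2.127] eef_pos=[491.062, -278.18, 70.809] tool_rot=[-1.57, 0.0, 0.164] force=[-0.274, -0.541, 0.055] torque=[0.017, 0.005, 0.026] width=-0.105
```

Emit:
{"fn": "apply_moves", "kwargs": {
  "targets": [
    [0,0.05,0,0,0,0],
    [0,0.05,0,0,0,0],
    [0,0,0,0,0,0]
  ]
}}

```text
clock: 6.35
eef_pos: [491.1, -278.2, 66.9]
tool_rot: [-1.571, 0.0, 0.164]
force: [-0.1, -0.3, 0.0]
width: 0.1
```

Run:
```python
from h import *
st();look("w5",(200,100,500,340),1.5)
b=get_image("side")[180:350,240:440,::-1];a=cv2.imread("pics/w5.png")
b=cv2.resize(b,(424,360),interpolation=3);cv2.imwrite("pics/m5.png",np.hstack([a[:,:376],b]))
```

```text
clock=6.35 qpos=[0.51, 0.689, -0.068, 1.874, 0.079, 0.582, 2.126] eef_pos=[491.122, -278.188, 66.899] tool_rot=[-1.571, 0.0, 0.164] force=[-0.102, -0.284, 0.027] torque=[-0.006, -0.001, -0.016] width=0.096
```

View pics/m5.png

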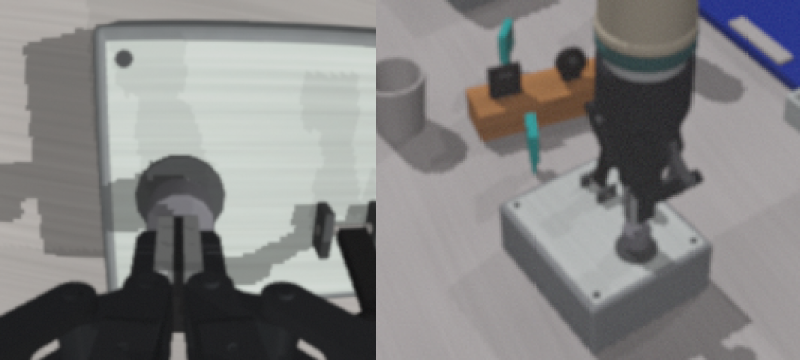

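```bash
cat >> h.py <<'E'
def proj(n,P):
    c=calibration(n);T=np.array(c["world_from_camera"]);p=T[:3,:3].T@(np.array(P)-T[:3,3])
    if n=="wrist":
        r=np.hypot(p[0],p[1]);t=np.arctan2(r,p[2]);return np.array([c["cx"]+c["fx"]*t*p[0]/r,c["cy"]+c["fy"]*t*p[1]/r])
    return np.array([c["fx"]*p[0]/p[2]+c["cx"],c["fy"]*p[1]/p[2]+c["cy"]])
E
python3 - <<'E'
from h import *
b=np.array([490.6,-277.7])
for z in (92,88,84,80,76):
    q=[proj("wrist",np.r_[b+d,z]) for d in([0,0],[-12.8,-2.2],[2.2,-12.8],[-2.2,12.8])]
    print(z,[((w-[200,100])*1.5).round().tolist() for w in q],((proj("side",np.r_[b,z])-[240,180])*2.12+[376,0]).round())
print(read_state()["tau"].round(2))
E
```

```text
92 [[181.0, 229.0], [181.0, 196.0], [145.0, 229.0], [217.0, 229.0]] [635. 222.]
88 [[181.0, 224.0], [181.0, 192.0], [146.0, 224.0], [217.0, 224.0]] [635. 225.]
84 [[181.0, 219.0], [181.0, 187.0], [146.0, 219.0], [216.0, 219.0]] [635. 228.]
80 [[181.0, 214.0], [181.0, 183.0], [147.0, 214.0], [215.0, 214.0]] [635. 231.]
76 [[181.0, 210.0], [181.0, 179.0], [148.0, 210.0], [214.0, 210.0]] [635. 235.]
[-0.000e+00 -5.256e+01 -1.900e-01 -1.261e+01  1.000e-02  0.000e+00
 -0.000e+00]
```

Emit:
{"fn": "apply_moves", "kwargs": {
  "targets": [
    [0,0.05,0,0,0,0],
    [0,0,0,0,0,0]
  ]
}}

```text
clock: 6.7
eef_pos: [491.1, -278.2, 64.9]
tool_rot: [-1.571, 0.0, 0.164]
force: [-0.1, -0.3, 0.6]
width: -0.3
```

Emit:
{"fn": "apply_moves", "kwargs": {
  "targets": [
    [0,0.05,0,0,0,0],
    [0,0,0,0,0,0]
  ]
}}

```text
clock: 6.95
eef_pos: [491.1, -278.2, 62.9]
tool_rot: [-1.571, 0.0, 0.164]
force: [-0.8, 0.7, 0.2]
width: 0.2
```

Run:
```python
from h import *
st();look("w6",(200,100,500,340),1.5)
g=lambda n:cv2.resize(get_image(n)[:,:,::-1],None,fx=1,fy=1)
b=get_image("side")[240:320,300:400,::-1];s=get_image("scene")[195:275,180:280,::-1]
r=lambda x:cv2.resize(x,(375,300),interpolation=3)
cv2.imwrite("pics/m6.png",np.hstack([r(b),r(s)]))
```

```text
clock=6.95 qpos=[0.509, 0.695, -0.067, 1.876, 0.08, 0.573, 2.125] eef_pos=[491.12, -278.231, 62.911] tool_rot=[-1.571, 0.0, 0.164] force=[-0.789, 0.678, 0.245] torque=[0.015, -0.027, -0.034] width=0.181
```

View pics/m6.png

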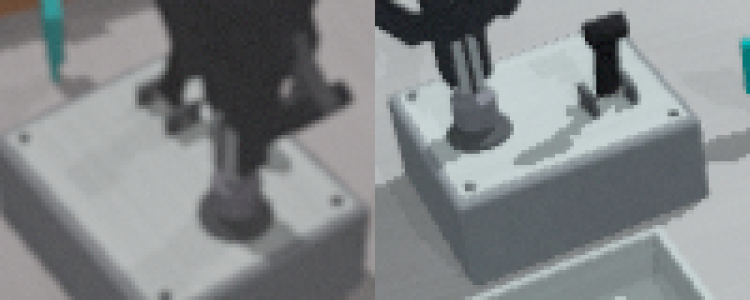

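Emit:
{"fn": "apply_moves", "kwargs": {
  "targets": [
    [0,0.05,0,0,0,0],
    [0,0.05,0,0,0,0],
    [0,0,0,0,0,0]
  ]
}}

```text
clock: 7.48
eef_pos: [491.1, -278.2, 58.8]
tool_rot: [-1.571, 0.0, 0.164]
force: [-0.5, -0.4, -0.6]
width: -0.0
```

Emit:
{"fn": "apply_moves", "kwargs": {
  "targets": [
    [0,0.05,0,0,0,0],
    [0,0.05,0,0,0,0],
    [0,0,0,0,0,0]
  ]
}}

```text
clock: 7.85
eef_pos: [491.4, -278.3, 55.1]
tool_rot: [-1.571, -0.0, 0.164]
force: [-0.6, 0.6, 2.5]
width: -0.6
```

Emit:
{"fn": "apply_moves", "kwargs": {
  "targets": [
    [0,0.05,0,0,0,0],
    [0,0.05,0,0,0,0],
    [0,0,0,0,0,0],
    [0,0,0,0,0,0]
  ]
}}

```text
clock: 8.35
eef_pos: [491.4, -278.3, 51.2]
tool_rot: [-1.571, -0.0, 0.164]
force: [0.2, 0.2, 4.0]
width: 0.0
```

Emit:
{"fn": "apply_moves", "kwargs": {
  "targets": [
    [0,0.05,0,0,0,0],
    [0,0,0,0,0,0],
    [0,0,0,0,0,0]
  ]
}}

```text
clock: 8.72
eef_pos: [491.4, -278.3, 49.1]
tool_rot: [-1.571, -0.0, 0.164]
force: [-1.3, 0.6, 5.7]
width: 0.1
```

Emit:
{"fn": "apply_moves", "kwargs": {
  "targets": [
    [0,0.04,0,0,0,0],
    [0,0,0,0,0,0],
    [0,0,0,0,0,0]
  ]
}}

```text
clock: 9.1
eef_pos: [491.5, -278.4, 48.9]
tool_rot: [-1.571, -0.001, 0.164]
force: [-3.0, 2.0, 15.1]
width: 0.2
```

Run:
```python
from h import *
st();look("w7",(200,100,500,340),1.5)
b=get_image("side")[240:320,300:400,::-1];s=get_image("scene")[195:275,180:280,::-1]
r=lambda x:cv2.resize(x,(375,300),interpolation=3)
cv2.imwrite("pics/m7.png",np.hstack([r(b),r(s)]))
```

```text
clock=9.1 qpos=[0.507, 0.717, -0.065, 1.884, 0.083, 0.543, 2.123] eef_pos=[491.46, -278.356, 48.895] tool_rot=[-1.571, -0.001, 0.164] force=[-3.024, 2.021, 15.074] torque=[0.336, 0.641, 0.016] width=0.213
```

View pics/m7.png

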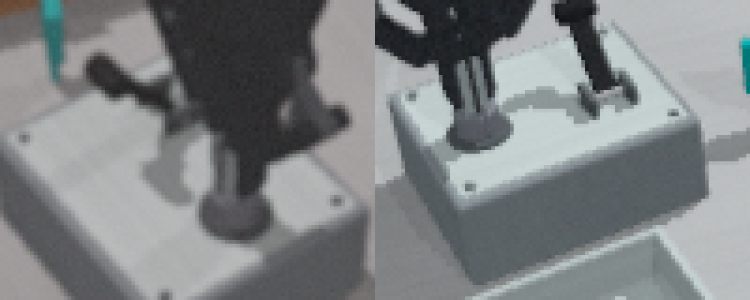

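The button is bottomed and the lever has dropped; in the side crop its bar is at (100,70), leaning forward. The cap top at z=80 met a TCP reading of 49, so the shut tips stand about 31 mm above the TCP, and I'll allow for that. Next I'll raise and move in front of the lever.

Emit:
{"fn": "apply_moves", "kwargs": {
  "targets": [
    [0,-0.25,0,0,0,0],
    [0,-0.5,0,0,0,0],
    [0,-0.5,0,0,0,0],
    [0,-0.35,0,0,0,0],
    [-0.44,0,0.63,0,0,0],
    [-0.44,0,0.63,0,0,0],
    [-0.45,0,0.64,0,0,0],
    [0,0,0,0,0,0]
  ]
}}

```text
clock: 10.25
eef_pos: [424.0, -210.1, 111.3]
tool_rot: [-1.569, 0.003, 0.166]
force: [0.7, 0.3, 0.7]
width: -0.0
```

Run:
```python
from h import *
s=st();e=s["eef_pos"]
d=e[:2]-[479.2,-239];R=np.array([[np.cos(.168),-np.sin(.168)],[np.sin(.168),np.cos(.168)]]);print("unit",d@R)
look("w8");im=cv2.imread("pics/w8.png",0)
# predicted bar pixel and fingertip (31 above tcp)
B=np.array([479.2,-239])+R@[-17.5,35]
print("bar",proj("wrist",np.r_[B,107]).round(),"side",proj("side",np.r_[B,107]).round(),"tip side",proj("side",e+[0,0,31]).round())
b=get_image("side")[:,:,::-1];cv2.imwrite("pics/s8.png",b)
g=cv2.cvtColor(b,6)
print("\n".join("".join("#" if v<40 else "+" if v<70 else "." for v in r) for r in g[200:300,300:400][::2]))
```

```text
clock=10.25 qpos=[0.452, 0.522, -0.072, 2.083, 0.069, 0.542, 2.066] eef_pos=[423.994, -210.057, 111.27] tool_rot=[-1.569, 0.003, 0.166] force=[0.674, 0.34, 0.672] torque=[-0.027, -0.022, -0.02] width=-0.002
unit [-49.58891037  37.76639296]
bar [318. 273.] side [328. 260.] tip side [312. 252.]
++++++++++++++++++++++++#++#+++.....................................................................
+#+++++++++++++++++++++++++#+++.....................................................................
+++++++++++++++++++++++++++++++#+#+#+...............................................................
+++++++++++++++++++++++++++++#+++++##+..............................................................
++++++++++++++#+++++++++++++++++++++#++.............................................................
+++++#++++++++#++++++++++++++++++++###+.............................................................
+++++++++++++++++#+++++++++++++++#++#+..............................................................
+#++++++++++++++++++++++++++++++++#++..............................................................
[... 3543 characters left out ...]
..............................................................................................
....................................................................................................
....................................................................................................
....................................................................................................
....................................................................................................
....................................................................+++.............................
.................................................................+++++++............................
```

Emit:
{"fn": "apply_moves", "kwargs": {
  "targets": [
    [0,0.4,-0.07,0,0,0],
    [0,0.4,0,0,0,0],
    [0,0.23,0,0,0,0],
    [0.15,0,0,0,0,0],
    [0.17,-0.02,0,0,0,0],
    [0.14,-0.1,0,0,0,0],
    [0.14,-0.1,0,0,0,0],
    [0.16,-0.07,0,0,0,0],
    [0.16,-0.06,0,0,0,0],
    [0,0,0,0,0,0]
  ]
}}

```text
clock: 11.6
eef_pos: [464.2, -208.6, 84.5]
tool_rot: [-1.571, -0.001, 0.165]
force: [-0.3, 0.5, 0.7]
width: 0.0
```

Emit:
{"fn": "apply_moves", "kwargs": {
  "targets": [
    [0.12,-0.02,0,0,0,0],
    [0.12,-0.02,0,0,0,0],
    [0.1,0,0,0,0,0],
    [0.11,0,0,0,0,0],
    [0.12,0,0,0,0,0],
    [0,0,0,0,0,0]
  ]
}}

```text
clock: 12.35
eef_pos: [486.1, -204.9, 85.9]
tool_rot: [-1.571, -0.0, 0.165]
force: [0.8, -0.6, -0.3]
width: -0.1
```

```bash
cat >> h.py <<'E'
def asc(im,x0,y0,x1,y1,t=(40,70),s=1):
    g=cv2.cvtColor(im,6)[y0:y1:s,x0:x1]
    print("\n".join("".join("#" if v<t[0] else "+" if v<t[1] else "." for v in r) for r in g))
E
python3 - <<'E'
from h import *
s=st();e=s["eef_pos"]
d=e[:2]-[479.2,-239];R=np.array([[np.cos(.168),-np.sin(.168)],[np.sin(.168),np.cos(.168)]]);print("unit",d@R)
for a in (0,.15,.25,.5):
    B=np.array([479.2,-239])+R@[20+55*np.sin(.25-a),35];print(a,proj("side",np.r_[B,67+55*np.cos(.25-a)]).round(),proj("scene",np.r_[B,67+55*np.cos(.25-a)]).round())
b=get_image("scene")[:,:,::-1];cv2.imwrite("pics/s9.png",b)
asc(b,210,180,270,240)
E
```

```text
clock=12.35 qpos=[0.386, 0.62, -0.06, 1.964, 0.065, 0.559, 2.017] eef_pos=[486.092, -204.855, 85.85] tool_rot=[-1.571, -0.0, 0.165] force=[0.754, -0.563, -0.265] torque=[-0.009, 0.057, 0.02] width=-0.126
unit [12.50453754 32.51173582]
0 [350. 244.] [241. 203.]
0.15 [347. 245.] [240. 201.]
0.25 [344. 246.] [239. 199.]
0.5 [339. 249.] [236. 197.]
.+##########++++########+#############+.....................
...######################+##+#####..........................
....+###########################+...........................
......####+################+#+#+............................
.......+###################+###+............................
.........######################.............................
..........+###############+...#.............................
............###+.+######..+...#.............................
..................#####...#...#+............................
..................####+...+...#+............................
..................+###+....+..++............................
...................###+....+...+............................
...................##
[... 2206 characters left out ...]
.............................
+....+......................................................
++.+++......................................................
+++++.......................................................
++++........................................................
+++.........................................................
............................................................
............................................................
............................................................
............................................................
............................................................
............................................................
```

Emit:
{"fn": "apply_moves", "kwargs": {
  "targets": [
    [-0.3,0,0,0,0,0],
    [-0.6,0,0,0,0,0],
    [0,-0.7,0,0,0,0],
    [0,-0.7,0,0,0,0],
    [0.3,0,0.6,0,0,0],
    [0.3,0,0.9,0,0,0],
    [0.2,0,0.9,0,0,0],
    [0,0,0.9,0,0.6,0],
    [0,0,0.8,0,0.6,0],
    [0,0,0,0,0.6,0]
  ],
  "jaw": 0
}}

```text
clock: 13.65
eef_pos: [456.0, -41.1, 141.9]
tool_rot: [-1.57, 0.001, -0.086]
force: [-0.5, -0.3, 0.5]
width: 42.8
```

Run:
```python
from h import *
s=st();b=get_image("scene")[:,:,::-1];asc(b,225,195,260,225)
look("w10");im=cv2.imread("pics/w10.png")
print("sq",proj("wrist",[478.6,-10,74]).round(),"round",proj("wrist",[554,-15,76]).round())
```

```text
clock=13.65 qpos=[0.023, 0.451, 0.009, 2.097, -0.009, 0.595, 1.524] eef_pos=[456.008, -41.131, 141.858] tool_rot=[-1.57, 0.001, -0.086] force=[-0.535, -0.312, 0.519] torque=[-0.042, -0.001, -0.004] width=42.802
...................................
...................................
...................................
...................................
.................+###..............
..............+######+.............
...........++########+.............
..........+###########.............
...........###########.............
...........###########.............
...........########+...............
............#######+...............
.............######................
.............+#####................
..............#####................
..............#####+...............
..............#####+...............
..............#####+...............
..............#####+...............
..............######+..............
..............######+..............
..............######++.............
..............######+.+............
.........++...######..++...........
..........+...#####...++...........
..........++..+#+.....+++..........
..........+++..........++..........
..........+++......................
...........+++.....................
............++.....................
sq [361. 221.] round [358. 296.]
```

Run:
```python
from h import *
im=cv2.imread("pics/w10.png");asc(im,325,185,400,265,(35,60))
```

```text
...........................................................................
...........................................................................
...........................................................................
...........................................................................
...........................................................................
..............................++++++.......................................
............................+#######+......................................
...........................+########+......................................
...........................+#########+.....................................
...........................+#########+.....................................
...........................+##########+....................................
...........................+##########+....................................
...........................+###########+...................................
...........................+###########+...................................
...........................+########
[... 4279 characters left out ...]
................
....................................+#####+............+++++...............
....................................+#####+.............++++++.............
....................................+#####++............+++++++............
....................................#######+............++++++++...........
....................................+######+............+++++++++..........
....................................+######+.............+++++++++.........
....................................########+............+++++++++.........
....................................########+.............+++++++++........
...................................+########+.............+++++++++........
```

Run:
```python
from h import *
c=np.load("pics/w10.npy",allow_pickle=True).item()
W=np.array([atz("wrist",p,74,c)[:2] for p in [(357.7,202),(366.3,202),(356.7,238.8),(365.3,238.8)]])
print(W.round(1),W.mean(0).round(1));v=W[2:].mean(0)-W[:2].mean(0);print(np.linalg.norm(v),np.arctan2(v[1],v[0]))
print(np.linalg.norm(W[1]-W[0]),np.linalg.norm(W[3]-W[2]))
p=W.mean(0);yaw=np.arctan2(v[1],v[0]);delta([p[0],p[1],70],yaw)
```

```text
[[461.1 -11.1]
 [461.7  -3.9]
 [494.5 -13.5]
 [495.2  -6. ]] [478.1  -8.6]
33.52702968671375 -0.06625893112106689
7.189508003674264 7.522726316939887
shift [0.47 1.8  0.92] turn [ 0.   -0.15 -0.01]
```

Emit:
{"fn": "apply_moves", "kwargs": {
  "targets": [
    [0.24,0,0.46,0,-0.12,0],
    [0.23,0,0.46,0,0,0],
    [0,0.5,0,0,0,0],
    [0,0.5,0,0,0,0],
    [0,0.5,0,0,0,0],
    [0,0.3,0,0,0,0],
    [0,0,0,0,0,0]
  ]
}}

```text
clock: 14.62
eef_pos: [478.9, -8.1, 69.3]
tool_rot: [-1.571, 0.001, -0.07]
force: [0.5, 0.4, 1.1]
width: 42.9
```

Run:
```python
from h import *
s=st();delta([478.1,-8.6,9],-0.07);e=s["eef_pos"]
look("w11");im=cv2.imread("pics/w11.png");asc(im,280,170,370,270,(35,60),2)
```

```text
clock=14.625 qpos=[-0.044, 0.604, 0.004, 2.102, -0.006, 0.437, 1.466] eef_pos=[478.875, -8.097, 69.253] tool_rot=[-1.571, 0.001, -0.07] force=[0.497, 0.4, 1.079] torque=[-0.05, -0.008, 0.035] width=42.91
shift [-0.02  1.51 -0.01] turn [-0.    0.   -0.01]
..........................................................................................
..........................................................................................
..........................................................................................
..........................................................................................
..........................................................................................
..........................................................................................
..........................................................................................
..........................................................................................
..........................................................................................
..........................
[... 3004 characters left out ...]
.....+############+...................................+####+...
................................+############+...................................+####++..
................................+############+...................................+#####+..
................................+############+...................................+######+.
.................................................................................+######++
.................................................................................########+
.................................................................................########+
.................................................................................#########
```

Emit:
{"fn": "apply_moves", "kwargs": {
  "targets": [
    [-0.02,0.4,-0.01,0,0,0],
    [0,0.4,0,0,0,0],
    [0,0.3,0,0,0,0],
    [0,0.2,0,0,0,0],
    [0,0.1,0,0,0,0],
    [0,0,0,0,0,0]
  ]
}}

```text
clock: 15.42
eef_pos: [478.3, -8.7, 13.9]
tool_rot: [-1.571, 0.0, -0.07]
force: [0.5, 0.2, 0.3]
width: 42.7
```

Emit:
{"fn": "apply_moves", "kwargs": {
  "targets": [
    [0,0,0,0,0,0],
    [0,0,0,0,0,0],
    [0,0,0,0,0,0],
    [0,0,0,0,0,0],
    [0,0,0,0,0,0]
  ],
  "jaw": -1
}}

```text
clock: 16.05
eef_pos: [478.6, -8.7, 14.3]
tool_rot: [-1.571, -0.001, -0.07]
force: [-1.4, 0.1, 6.5]
width: 8.5
```

Emit:
{"fn": "apply_moves", "kwargs": {
  "targets": [
    [0,-0.1,0,0,0,0],
    [0,-0.2,0,0,0,0],
    [0,-0.4,0,0,0,0],
    [0,-0.6,0,0,0,0],
    [0,-0.6,0,0,0,0],
    [0,-0.6,0,0,0,0],
    [0,-0.5,0,0,0,0],
    [0,0,0,0,0,0]
  ]
}}

```text
clock: 17.05
eef_pos: [479.4, -8.7, 135.3]
tool_rot: [-1.57, -0.003, -0.07]
force: [-0.2, 0.3, -0.8]
width: 9.2
```

Run:
```python
from h import *
s=st();print(s["tau"].round(2))
r=lambda x,w,h:cv2.resize(x,(w,h),interpolation=3)
e=s["eef_pos"]
p=proj("side",e+[0,0,31]).astype(int);q=proj("scene",e+[0,0,31]).astype(int)
b=get_image("side")[:,:,::-1];a=get_image("scene")[:,:,::-1];look("w12");w=cv2.imread("pics/w12.png")
cv2.imwrite("pics/side12.png",b);cv2.imwrite("pics/scene12.png",a)
print(p,q)
k=lambda im,p:r(im[p[1]-35:p[1]+35,p[0]-30:p[0]+30],257,300)
cv2.imwrite("pics/m12.png",np.hstack([k(b,p),k(a,q),r(w[180:270,282:360],260,300)]))
```

```text
clock=17.05 qpos=[-0.046, 0.485, 0.008, 2.054, -0.006, 0.6, 1.467] eef_pos=[479.399, -8.689, 135.309] tool_rot=[-1.57, -0.003, -0.07] force=[-0.173, 0.305, -0.797] torque=[0.06, 0.026, 0.035] width=9.166
[ 2.000e-02 -4.385e+01  6.700e-01 -1.349e+01  1.000e-02  1.700e-01
  0.000e+00]
[297 176] [318 160]
```

View pics/m12.png

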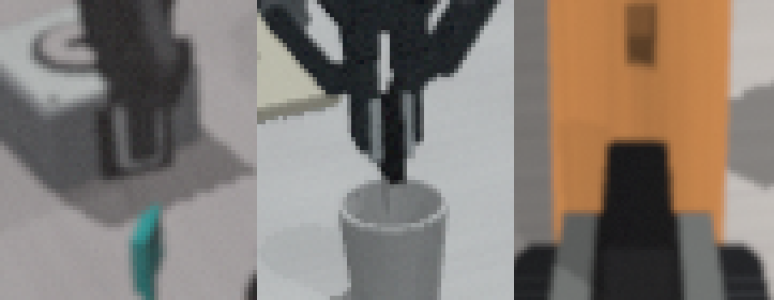

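The square key is lifted: its slot is empty at right-panel (640,35), and the blade shows below the grip in the middle panel at (388,200). Next I'll carry it to the station.

Emit:
{"fn": "apply_moves", "kwargs": {
  "targets": [
    [0.2,0,0.8,0,0,0],
    [0.2,0,0.8,0,0,0],
    [0.2,0,0.8,0,0,0],
    [0.2,0,0.8,0,0,0],
    [0.2,0,0.8,0,0,0],
    [0.2,0,0.8,0,0,0],
    [0.1,0,0.8,0,0,0],
    [0,0,0.8,0,-0.8,0],
    [0,0,0.3,0,-0.8,0],
    [0,0,0,0,0,0]
  ]
}}

```text
clock: 18.45
eef_pos: [546.6, 256.0, 132.4]
tool_rot: [-1.571, 0.002, 0.154]
force: [-0.3, -0.2, -0.9]
width: 8.9
```

Run:
```python
from h import *
s=st();delta([548.6,260.5,95],0.154)
```

```text
clock=18.45 qpos=[-0.465, 0.641, -0.031, 1.718, 0.024, 0.786, 1.218] eef_pos=[546.558, 255.958, 132.445] tool_rot=[-1.571, 0.002, 0.154] force=[-0.288, -0.223, -0.898] torque=[-0.021, -0.023, -0.014] width=8.912
shift [0.07 0.94 0.1 ] turn [-0.    0.   -0.02]
```

Run:
```python
from h import *
print(proj("wrist",[548.1,260.4,66]).round(1))
look("w13");im=cv2.imread("pics/w13.png");g=cv2.cvtColor(im,6)[170:270:2,260:380:1]
print("\n".join("".join("#+:-. "[min(5,int(v)//35)] for v in r) for r in g))
W=lambda d,z=66:proj("wrist",np.r_[np.array([548.1,260.4])+24*np.array([np.cos(d),np.sin(d)]),z]).round(1).tolist()
for k in range(8): print(W(.154+k*np.pi/4),end=" ")
```

```text
[324.3 203.1]
::---..                                    ..-::::::::::::::::::::::::::::::::::::::::--.                               
::---..                                  .-::::::::::::::::::::::::::::::::::::::::::::::-..                            
::----.                                .-:::::::::::::::::--..............---::::::::::::::-..                          
:::---.                              .--::::::::::::--....                  ....--:::::::::::-..                        
-::---.                            .-::::::::::::--...                          ...--::::::::::-.                       
-::---.                          .-::::::::::::-..                                  ..-::::::::::-.                     
-::---.                          .-:::::::+::-..                                      ..-:::::::::-                     
-::---.                         .-:::::::::-..                                          ..-::::::::-.                   
-::---.                       ..-:::::::::-.                                              .-::::::::-                 
[... 4383 characters left out ...]
########++:::::::::::++###+++++#+++++++########++:::::::::::++#########+:..               .     
                   .-:+#########++:::::::::::+#####++++++++++######+###++:::::::::::++++++++#+++:-.                     
                   .-+###+#####+++:::::::::::+#####++++++++++##+#######++::::::::::::++++++++++++-..              .     
......            .-:+#########++::::::::::::+#####+++++++++++##+#######+::::::::::::++###++#+#++:-.                    
..............   ..-+++++++++++++::::::::::::+####++###############+####+::::::::::::+++++++++++++-....    ....         
[326.1, 229.8] [346.4, 222.0] [355.5, 202.7] [347.5, 182.7] [326.4, 174.2] [305.2, 182.8] [296.9, 202.9] [305.8, 222.1]
```

Run:
```python
from h import *
c=np.load("pics/w13.npy",allow_pickle=True).item();e=np.array([546.558,255.958]);y=.154
R=np.array([[np.cos(y),-np.sin(y)],[np.sin(y),np.cos(y)]])
T=lambda p,z:((atz("wrist",p,z,c)[:2]-e)@R).round(1)
print("slot ends, centre (tool x,z)",T((326.5,193.5),66),T((326.5,211.5),66),T((326.5,202.3),66),T((326.3,202.3),66))
print("lock L/R",T((298.5,203),66),T((354.5,203),66))
for z in(150,154,158): print("grip front bottom",z,T((309.3,223),z),T((327.2,223),z))
```

```text
slot ends, centre (tool x,z) [-6.   5.9] [9.5 6. ] [1.5 5.9] [1.5 5.8]
lock L/R [  2.1 -16.9] [ 2.1 28.9]
grip front bottom 150 [-14.8  -5.6] [-14.8   4.1]
grip front bottom 154 [-16.4  -5.4] [-16.4   4. ]
grip front bottom 158 [-18.1  -5.3] [-18.1   3.9]
```

Emit:
{"fn": "apply_moves", "kwargs": {
  "targets": [
    [0.06,0.4,0.16,0,0,0],
    [0,0.6,0,0,0,0],
    [0,0.3,0,0,0,0],
    [0,0.1,0,0,0,0],
    [0,0.1,0,0,0,0],
    [0,0,0,0,0,0]
  ]
}}

```text
clock: 19.25
eef_pos: [549.3, 261.7, 74.1]
tool_rot: [-1.571, -0.0, 0.153]
force: [-0.5, 0.9, -1.2]
width: 8.9
```

Emit:
{"fn": "apply_moves", "kwargs": {
  "targets": [
    [0,0.08,0,0,0,0],
    [0,0.08,0,0,0,0],
    [0,0,0,0,0,0]
  ]
}}

```text
clock: 19.62
eef_pos: [549.4, 261.9, 67.9]
tool_rot: [-1.571, -0.001, 0.153]
force: [-0.5, -0.0, 3.4]
width: 9.1
```

Emit:
{"fn": "apply_moves", "kwargs": {
  "targets": [
    [-0.03,-0.03,0.02,0,0,0],
    [0,0.05,0,0,0,0],
    [0,0.05,0,0,0,0],
    [0,0,0,0,0,0]
  ]
}}

```text
clock: 20.12
eef_pos: [547.2, 262.1, 64.2]
tool_rot: [-1.571, 0.001, 0.153]
force: [-0.0, 0.4, -0.3]
width: 8.8
```

Emit:
{"fn": "apply_moves", "kwargs": {
  "targets": [
    [0,0.05,0,0,0,0],
    [0,0.05,0,0,0,0],
    [0,0,0,0,0,0]
  ]
}}

```text
clock: 20.5
eef_pos: [546.9, 262.1, 60.5]
tool_rot: [-1.571, 0.002, 0.153]
force: [-2.1, -0.0, 0.9]
width: 9.2
```

Run:
```python
from h import *
st()
```

```text
clock=20.5 qpos=[-0.476, 0.743, -0.027, 1.758, 0.03, 0.643, 1.204] eef_pos=[546.899, 262.14, 60.458] tool_rot=[-1.571, 0.002, 0.153] force=[-2.07, -0.013, 0.896] torque=[-0.093, 0.724, -0.012] width=9.199
```

Emit:
{"fn": "apply_moves", "kwargs": {
  "targets": [
    [-0.02,0.05,0,0,0,0],
    [0,0.05,0,0,0,0],
    [0,0,0,0,0,0]
  ]
}}

```text
clock: 20.88
eef_pos: [545.7, 262.0, 56.2]
tool_rot: [-1.571, 0.002, 0.153]
force: [-3.4, -0.6, 1.0]
width: 9.1
```

Emit:
{"fn": "apply_moves", "kwargs": {
  "targets": [
    [0,0.05,0,0,0,0],
    [0,0.05,0,0,0,0],
    [0,0,0,0,0,0]
  ]
}}

```text
clock: 21.25
eef_pos: [546.1, 262.1, 52.3]
tool_rot: [-1.571, 0.002, 0.153]
force: [-4.7, 0.2, 1.5]
width: 9.0
```

Run:
```python
from h import *
st()
```

```text
clock=21.25 qpos=[-0.477, 0.754, -0.027, 1.764, 0.03, 0.625, 1.203] eef_pos=[546.092, 262.074, 52.311] tool_rot=[-1.571, 0.002, 0.153] force=[-4.661, 0.241, 1.481] torque=[-0.139, 1.164, 0.046] width=9.034
```

Emit:
{"fn": "apply_moves", "kwargs": {
  "targets": [
    [-0.03,0,0,0,0,0],
    [0,0.05,0,0,0,0],
    [0,0.05,0,0,0,0],
    [0,0,0,0,0,0]
  ]
}}

```text
clock: 21.75
eef_pos: [546.5, 262.2, 48.7]
tool_rot: [-1.57, -0.001, 0.153]
force: [-2.3, 0.0, -0.4]
width: 9.2
```

Emit:
{"fn": "apply_moves", "kwargs": {
  "targets": [
    [0,0.05,0,0,0,0],
    [0,0.05,0,0,0,0],
    [0,0,0,0,0,0]
  ]
}}

```text
clock: 22.12
eef_pos: [546.7, 262.2, 44.4]
tool_rot: [-1.57, -0.002, 0.153]
force: [-0.6, -0.6, 4.9]
width: 9.2
```

Run:
```python
from h import *
st()
```

```text
clock=22.125 qpos=[-0.478, 0.765, -0.026, 1.77, 0.031, 0.606, 1.202] eef_pos=[546.688, 262.234, 44.432] tool_rot=[-1.57, -0.002, 0.153] force=[-0.578, -0.643, 4.943] torque=[-0.079, 0.221, -0.026] width=9.17
```

Emit:
{"fn": "apply_moves", "kwargs": {
  "targets": [
    [0,0.05,0,0,0,0],
    [0,0.05,0,0,0,0],
    [0,0,0,0,0,0]
  ]
}}

```text
clock: 22.5
eef_pos: [546.8, 262.3, 44.1]
tool_rot: [-1.57, -0.002, 0.153]
force: [-6.9, -2.6, 25.7]
width: 9.2
```

Run:
```python
from h import *
st();print(proj("wrist",[547,261.5,66]).round(1))
look("w14");im=cv2.imread("pics/w14.png");g=cv2.cvtColor(im,6)[180:270:2,270:370:1]
print("\n".join("".join("#+:-. "[min(5,int(v)//35)] for v in r) for r in g))
```

```text
clock=22.5 qpos=[-0.478, 0.765, -0.025, 1.77, 0.031, 0.604, 1.201] eef_pos=[546.839, 262.304, 44.122] tool_rot=[-1.57, -0.002, 0.153] force=[-6.897, -2.615, 25.666] torque=[-0.667, 1.484, -0.048] width=9.179
[318.1 251.1]
                                                                                                    
                                                                                                    
                                                                                                    
                                                                                                    
                                                                                                    
                                                                                                    
                                                                                                    
                                       ........-------.......                                       
                              .------:::::::::::::::::::::::::-----.. 
[... 2963 characters left out ...]
++++::---::++#######++:::::::::::+#########+++############+:::::::::::++#######++:..   .-::::::::
++++++++:--:+##########++::::::::::++####+++#++++++##########+::::::::::::++########+:-. .-:::::::::
++++++++:::++##########+:::::::::::++####+++++++++++#########++:::::::::::++#########+:...-:::::::::
++++++++++++##########++:::::::::::+#####++++++++++###++#####++:::::::::::++++++++++++:-.-:::::::::.
-:++++++++++##########+::::::::::::+####+++++++++++##########++::::::::::::++++++++++++::::::::::-. 
--:++++++++###########+::::::::::::+#####+++++++++++++#+######+::::::::::::++#####++++++::::::::-.  
---::++++++++++++++++++::::::::::::+#####++++++++++++++#######+::::::::::::++++++++++++++::::::-.
```

Force is 25.7 N at TCP z 44.1, which is the height predicted for home (44.3) and above what the pins can resist. I'll ease the push a little and start turning clockwise.

Emit:
{"fn": "apply_moves", "kwargs": {
  "targets": [
    [-0.02,-0.03,0,0,0,0],
    [0,0,0,0,0.4,0],
    [0,0,0,0,0.6,0],
    [0,0,0,0,0.6,0],
    [0,0,0,0,0.6,0],
    [0,0,0,0,0.6,0],
    [0,0,0,0,0,0]
  ]
}}

```text
clock: 23.42
eef_pos: [546.7, 262.2, 44.2]
tool_rot: [-1.569, -0.003, -0.238]
force: [-3.6, -1.6, 16.8]
width: 8.7
```

Run:
```python
from h import *
st()
```

```text
clock=23.425 qpos=[-0.544, 0.767, 0.081, 1.774, -0.098, 0.601, 0.927] eef_pos=[546.703, 262.174, 44.231] tool_rot=[-1.569, -0.003, -0.238] force=[-3.554, -1.574, 16.818] torque=[-0.371, 0.817, -0.033] width=8.714
```

Emit:
{"fn": "apply_moves", "kwargs": {
  "targets": [
    [0,0,0,0,0.6,0],
    [0,0,0,0,0.6,0],
    [0,0,0,0,0.6,0],
    [0,0,0,0,0.6,0],
    [0,0,0,0,0.6,0],
    [0,0,0,0,0.6,0],
    [0,0,0,0,0,0]
  ]
}}

```text
clock: 24.3
eef_pos: [546.7, 262.3, 44.2]
tool_rot: [-1.568, -0.002, -0.741]
force: [-2.8, -1.7, 16.8]
width: 9.3
```

Run:
```python
from h import *
st()
```

```text
clock=24.3 qpos=[-0.627, 0.778, 0.216, 1.776, -0.264, 0.612, 0.576] eef_pos=[546.699, 262.341, 44.221] tool_rot=[-1.568, -0.002, -0.741] force=[-2.786, -1.734, 16.848] torque=[-0.355, 0.817, 0.109] width=9.274
```

Turning well: 0.89 rad so far, torque rising to 0.11 N m. I'll continue to the stop.

Emit:
{"fn": "apply_moves", "kwargs": {
  "targets": [
    [0,0,0,0,0.6,0],
    [0,0,0,0,0.6,0],
    [0,0,0,0,0.6,0],
    [0,0,0,0,0.6,0],
    [0,0,0,0,0.6,0],
    [0,0,0,0,0.6,0],
    [0,0,0,0,0,0]
  ]
}}

```text
clock: 25.18
eef_pos: [546.8, 262.4, 44.2]
tool_rot: [-1.567, 0.0, -1.243]
force: [-3.2, -0.5, 15.7]
width: 8.8
```

Emit:
{"fn": "apply_moves", "kwargs": {
  "targets": [
    [0,0,0,0,0.4,0],
    [0,0,0,0,0.4,0],
    [0,0,0,0,0.4,0],
    [0,0,0,0,0.4,0],
    [0,0,0,0,0,0]
  ]
}}

```text
clock: 25.8
eef_pos: [546.5, 262.4, 44.2]
tool_rot: [-1.568, 0.001, -1.466]
force: [-3.8, -0.6, 16.5]
width: 8.5
```

Run:
```python
from h import *
st()
```

```text
clock=25.8 qpos=[-0.743, 0.807, 0.412, 1.78, -0.495, 0.655, 0.059] eef_pos=[546.508, 262.391, 44.249] tool_rot=[-1.568, 0.001, -1.466] force=[-3.786, -0.617, 16.481] torque=[-0.208, 0.915, 0.195] width=8.528
```

Emit:
{"fn": "apply_moves", "kwargs": {
  "targets": [
    [0,0,0,0,0.3,0],
    [0,0,0,0,0.3,0],
    [0,0,0,0,0,0],
    [0,0,0,0,0,0]
  ]
}}

```text
clock: 26.3
eef_pos: [546.5, 262.5, 44.2]
tool_rot: [-1.568, 0.002, -1.549]
force: [-5.0, -0.2, 15.6]
width: 8.9
```

Run:
```python
from h import *
st()
```

```text
clock=26.3 qpos=[-0.756, 0.812, 0.434, 1.78, -0.52, 0.662, -0.002] eef_pos=[546.454, 262.542, 44.228] tool_rot=[-1.568, 0.002, -1.549] force=[-5.007, -0.202, 15.564] torque=[-0.115, 0.953, 0.323] width=8.947
```

Emit:
{"fn": "apply_moves", "kwargs": {
  "targets": [
    [0,0,0,0,0.4,0],
    [0,0,0,0,0,0],
    [0,0,0,0,0,0],
    [0,0,0,0,0,0]
  ]
}}

```text
clock: 26.8
eef_pos: [546.5, 262.6, 44.2]
tool_rot: [-1.568, 0.002, -1.603]
force: [-3.1, -0.7, 16.1]
width: 9.2
```

Run:
```python
from h import *
st();b=get_image("scene")[:,:,::-1];asc(b,225,195,260,225)
cv2.imwrite("pics/end.png",b);a=cv2.imread("pics/scene.png")
d=cv2.absdiff(a,b).max(2)
for n,P,r in[("round",[554.2,-14.8,55],5),("jar",[690,3,50],10),("shaker",[704,121,50],8),("cup",[374,34,40],8),("decoy1",[473,-98,45],5),("decoy2",[513,67,45],5)]:
    x,y=proj("scene",P).astype(int);print(n,x,y,d[y-r:y+r,x-r:x+r].mean().round(1))
```

```text
clock=26.8 qpos=[-0.765, 0.815, 0.449, 1.78, -0.536, 0.667, -0.042] eef_pos=[546.471, 262.58, 44.221] tool_rot=[-1.568, 0.002, -1.603] force=[-3.088, -0.668, 16.061] torque=[-0.175, 0.842, 0.713] width=9.232
...................................
...................................
...................................
...................................
.................++##..............
..............++#####+.............
...........++########+.............
..........+###########.............
...........###########.............
...........##########+.............
...........########+...............
............#######................
.............######................
.............+#####................
..............#####+...............
..............#####+...............
..............######...............
..............######...............
..............######...............
..............######+..............
..............######++.............
..............######+++............
..............######+++............
.........++...######..++...........
..........++..#####...++...........
..........++..+#......++...........
..........++...........++..........
..........+++......................
...........+++.....................
............++.....................
round 329 218 5.6
jar 363 253 11.3
shaker 417 242 5.4
cup 320 182 7.7
decoy1 283 212 6.8
decoy2 354 204 5.8
```

```bash
python3 -c "
from cell import *
print(finish_job())"
```

```text
the job is handed in; nothing more can be done
None
```

I pressed the test button until the lever dropped, then lifted the lever back up. I then took the square-grip key from the block, pushed it home and turned it clockwise to the stop. The job was handed in at about 27 s with the key still gripped and held turned.

**Last checks**
- **Button:** it reached the bottom with 15 N on it, and a picture showed the lever dropped.
- **Lever:** after I backed away, and again just before handing in, the scene camera showed its bar where the "up" position should be.
- **Key home:** pushing down met 25.7 N with no further movement, at the tool height predicted from where I gripped it (44.1 mm against 44.3 mm). I did not confirm by picture that the grip sits flat on the lock. One reading from the picture could also have put the grip about 4 mm higher, but the push force and the lock turning freely argue against that.
- **Turn:** the key turned about 1.76 rad in the gripper. Torque rose from 0.2 to 0.7 N m over the last few degrees, so it is pressing against the stop. A downward push of about 16 N was also held.
- **Other objects:** I compared images at the expected places of the round key, jar, shaker, cup and turquoise keys. Only small differences showed, so nothing seems to have moved.

**Disagreement:** the closed fingertips touched the button about 30 mm later than the stated tool point implied. I allowed for that offset from then on.

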